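# Tote the finished samples and press the label holder home

## Robot

A 6-joint arm with a two-finger parallel gripper is mounted at the origin on a cart in front of the work surface, level with it; the furniture and walls round the work are solid. World frame = base frame: x ahead of the robot, y to its left, z up, the work surface at z = 0. Lengths are in mm, angles in rad, forces in N, time in s.
With the tool pointing down it reaches from about 350 to 775 mm from the base axis. Payload 7.3 kg.
Tool frame: the origin (TCP) lies at the very end of the fingers, on their centre line; the grasp point (between the pads) lies 19 mm behind it; z points along the fingers, y is the line along which they close (so a half turn about z gives the same grasp; the last joint's range is limited). The gripper opens to 92 mm and grips with 3 to 60 N. Pads are 19 mm wide; open, the fingers measure 130 mm over their backs; the gripper's body (75 mm by 190 mm) begins 47 mm behind the grasp point.
Start: joints at [-1.261, 0.342, 1.524, -0, 1.275, -0.146], TCP at [231.12, -471.414, 202.241] pointing down, gripper open.
Joint ranges: [-2.53, 2.53], [-0.77, 2.02], [0.04, 2.7], [-1, 4.14], [0.28, 2.66], [-3.11, 3.11]. Speed limits (rad/s): [2.57, 2.57, 3.14, 3.14, 3.14, 3.14].

## Interface

Orientations are given as [roll, pitch, yaw] about the fixed x, y, z axes, in that order (R = Rz(yaw) Ry(pitch) Rx(roll)).
In Python, from plant import get_obs, vision, workorder gives the robot as it stands.
- The arm moves only by the shell command python3 -m pendant 'ROWS' [OPENING]. ROWS is a JSON object of lists of equal length, an entry for each row: "dp": the shift along the tool's x, y, z in m, a list of three; "rotation": the turn, a rotation vector about the tool's x, y, z in rad, a list of three. A call has 1 to 8 rows; each row is the pose to reach, as a shift and turn from the pose commanded when the call began, along the tool's axes at that moment; what a row does not reach only later rows make up. A row lasts 1/8 s, in which the tool goes at most 62.5 mm and 10.7 degrees, less where a joint would pass 70% of its speed; a pose out of reach is approached as far as the arm can. A call with a gripper value outside its range is refused whole. OPENING is the finger opening in m, from 0 to 0.0918, set as the call begins (- or left out, the last holds). The fingers move at their own pace and stop on an object; the grip force is fixed at half the most. Time passes only in rows, so rows that repeat a pose let the fingers close. It gives the time, the measured TCP pose, the force, the opening and the grip force at its end, in the units of the state.
- get_obs(): the state, without advancing time (a new reading comes with each control period).
- vision.capture(name): name is "side" or "top"; returns a dict with "pixels" (480x640x3 uint8, red, green, blue), "vfov" (degrees; the focal length in pixels is half the picture's height over the tangent of half this angle, whatever the lens; pixels are square), "cx", "cy" (the principal point, pixels), "dist" ([k1, k2, p1, p2, k3] as OpenCV has them; the pictures are not rectified), "pose" (4x4, takes a point from camera to world coordinates). Camera axes: x right, y up, looking along -z (the intrinsics and any distortion apply to the point x, -y, -z); pixel columns grow to the right and rows downward; lengths in mm; the calibration is good to about 2 mm. A picture is of the moment at which its call begins. There is no depth.
- workorder.close_job(): hands the job in; it is judged then, once.
The state is a dict: "time": time; "joint_positions": joint angles; "dq": joint speeds; "tau": joint torques, N m; "tool_pos": TCP position; "tcp_rot": TCP orientation; "contact_force": force on the tool from outside, world axes, zero at the start; "moment": the same for the moment, N m; "grip_width": finger opening in mm; "finger_force": force on a finger pad.
Only numpy, scipy, OpenCV 4.12 (cv2) and the standard library are available. Lean on these libraries where they do the work, as an engineer would, in place of code of your own. Each camera call takes 0.05 s, during which the arm holds its last target. There are 200 camera calls.

## Task

Take the white bottle and the vial out of the steel catch tray and stand both upright in the grey tote. Then take the label holder from its rack and, card facing out as it is in the rack, push it down behind the lip on the tote's front, against the sprung strip, until it is fully home. Finish holding it there, still gripped and pressed all the way down: let go and the spring lifts it again. Leave the glass beaker, the dish and the little blue-capped tube where they are.

Things in the scene. Friction and masses are not known exactly. Their poses are not given: they have to be found in the camera images.
- jar_bottle: White plastic bottle with white screw cap, standing in the catch tray. Body 49 mm diameter up to about 50 mm high, then a shoulder and a cap 39 mm diameter; 84 mm tall overall, about 90 g. Origin: centre of its underside, z up.
- vial: Clear vial with white cap, standing in the catch tray, 25 mm diameter, 69 mm tall, about 30 g. Origin: centre of its underside, z up.
- tray: Shallow steel catch tray, fixed, 120 (its x) x 160 (its y) mm, rim 18 mm high, floor 3 mm above the table. The bottle and the vial stand about 40 mm either side of its centre along its y (either way round). Origin: centre of its underside.
- tote: Grey open tote, fixed to the table, 130 (its x) x 170 (its y) x 55 mm high, walls and floor 4 mm thick. Its front (-x side, towards the robot) carries the label pocket. Origin: centre of its underside; x from front to back, y to the left, z up.
- slot (a point): Centre of the label pocket's mouth, at (-69.5, 0, 30) mm in the tote's frame. Pocket: the 9 mm gap between the tote's front wall (outer face x = -65 mm, top 55 mm high) and a 3 mm lip (inner face x = -74 mm), 30 mm high; from 30 to 38 mm high the lip flares outward by 6 mm. End cheeks leave 84 mm along y. The sprung strip lies in its bottom.
- strip (a joint): Sprung steel strip in the bottom of the label pocket: 0 = up (its top 20 mm above the table), 0.008 m = fully down on its stop (top 12 mm above the table). Pushing it down takes about 3 N at first and 10 N at the stop; it springs back when let go.
- label_rack: White block, fixed, 50 (its x) x 112 (its y) x 30 mm high, with a slot along y (7.5 mm wide, 81 mm long, floor 8 mm above the table) in which the label holder stands. Origin: centre of its underside.
- label_holder: White flat label holder upright in the rack (it may lean a few degrees), about 50 g: plate 76 mm wide (y), 5 mm thick (x; lowest 2 mm: 3 mm), with a grip bar along its top, 12 mm thick (x), 50 mm wide (y), 58 to 78 mm above the lower edge. Blank paper card on its front (-x) face. Origin: centre of lower edge, z up. Fully home, the origin is 12 mm above the table.
- grip (a point): Centre of the label holder's grip bar, 68 mm above the holder's lower edge.
- left_end (a point): Point on the label holder's left end (its +y edge), 38 mm from its middle and 20 mm above its lower edge.
- beaker: Bystander: glass beaker, 72 mm diameter, 98 mm tall. Origin: centre of its underside. Leave it alone.
- dish: Bystander: white porcelain dish, 98 mm diameter, 36 mm tall. Origin: centre of its underside. Leave it alone.
- small_tube: Bystander: small tube with a blue cap, 18 mm diameter, 56 mm tall, standing on the table. Origin: centre of its underside. Leave it alone.

How it is judged (in metres and radians):
On the way:
1. the bottle and the vial stand upright in the tote, let go (x of jar_bottle in the frame of tote between -0.06 and 0.06 m and y of jar_bottle in the frame of tote between -0.08 and 0.08 m and z of each of jar_bottle, vial in the frame of tote below 0.012 m and angle between each of jar_bottle, vial's own z axis and vertical below 0.15 rad and x of vial in the frame of tote between -0.06 and 0.06 m and y of vial in the frame of tote between -0.08 and 0.08 m and contact force between each of jar_bottle, vial and the fingers below 0.1 N), for 0.2 s.
At the end, for the whole second after the job is handed in: Bottle and vial stand upright (within 0.15 rad) on the tote's floor; the label holder stands in the pocket behind the lip, card outward, upright within 0.12 rad, pressed at least 6 of the strip's 8 mm down with over 4 N, and the gripper's fingers still hold it (over 3 N) at rest (x of jar_bottle in the frame of tote between -0.06 and 0.06 m and y of jar_bottle in the frame of tote between -0.08 and 0.08 m and z of each of jar_bottle, vial in the frame of tote below 0.012 m and angle between each of jar_bottle, vial's own z axis and vertical below 0.15 rad and x of vial in the frame of tote between -0.06 and 0.06 m and y of vial in the frame of tote between -0.08 and 0.08 m and value of joint strip above 0.006 m and height (world z) of label_holder below 0.0145 m and x of label_holder in the frame of tote between -0.074 and -0.065 m and y of left_end in the frame of tote between 0.03 and 0.046 m and angle between label_holder's own z axis and vertical below 0.12 rad and contact force between label_holder and tote above 4 N and contact force between the fingers and label_holder above 3 N and linear speed of each of label_holder, jar_bottle, vial below 0.02 m/s); the arm keeps its last pose, push and grip.
It fails at once if a bystander (beaker, dish or blue-capped tube) was displaced by more than 30 mm (distance of any of beaker, dish, small_tube from where it was at the start of the episode above 0.03 m).
It also fails if it takes over 72 s, if anything falls off the work surface, if the arm or the gripper's body presses on something with over 40 N, if the wrist force passes 120 N, or if a joint passes its speed limit or range.

## Working session

There is one attempt and no reset: what is moved stays moved. The work goes in short steps, Python scripts to look and compute and a shell command to move; the robot and the scene stay as the last step left them, time stands still between calls to the robot, and variables do not carry over. Pictures are saved under pics/ and viewed, at most 10 in all, crops included, and the job is handed in when it is done.

```bash
ls; mkdir -p pics; cat > h.py <<'E'
import numpy as np, cv2
from plant import get_obs, vision, workorder
from scipy.spatial.transform import Rotation as R
def cap(n,f=None):
    c=vision.capture(n)
    if f: cv2.imwrite('pics/'+f,c['pixels'][...,::-1])
    return c
def K(c):
    f=240/np.tan(np.radians(c['vfov'])/2)
    return np.array([[f,0,c['cx']],[0,f,c['cy']],[0,0,1.]]),np.array(c['dist'],float)
def ray(c,uv):
    k,d=K(c); p=cv2.undistortPoints(np.array(uv,float).reshape(-1,1,2),k,d).reshape(-1,2)
    v=np.c_[p[:,0],-p[:,1],-np.ones(len(p))]; P=np.array(c['pose'])
    return P[:3,3],v@P[:3,:3].T
def atz(c,uv,z):
    o,v=ray(c,uv); return o+v*((np.array(z)-o[2])/v[:,2])[:,None] if np.ndim(z) else o+v*((z-o[2])/v[:,2])[:,None]
def proj(c,X):
    k,d=K(c); P=np.linalg.inv(np.array(c['pose'])); q=np.atleast_2d(X)@P[:3,:3].T+P[:3,3]
    q=q*[1,-1,-1]; return cv2.projectPoints(q,np.zeros(3),np.zeros(3),k,d)[0].reshape(-1,2)
def totool(dw): # world shift mm -> tool shift m
    o=get_obs(); return R.from_euler('xyz',o['tcp_rot']).inv().apply(dw)/1000
E
python3 - <<'E'
from h import *
import pickle
o=get_obs();print({k:np.round(v,3) for k,v in o.items()})
for n in('top','side'):
    c=cap(n,n+'0.png');pickle.dump(c,open(n+'0.pkl','wb'));print(n,c['vfov'],c['cx'],c['cy'],c['dist'],np.round(c['pose'],3).tolist())
E
```

```text
pics
{'time': np.float64(0.0), 'joint_positions': array([-1.261,  0.343,  1.525, -0.   ,  1.275, -0.146]), 'dq': array([-0.   ,  0.001,  0.   , -0.001,  0.   , -0.002]), 'tau': array([ -0.   , -43.124, -24.422,   0.072,   0.056,  -0.   ]), 'tool_pos': array([ 230.959, -470.963,  201.531]), 'tcp_rot': array([-3.14 , -0.   ,  0.456]), 'contact_force': array([-0.195,  0.541,  0.39 ]), 'moment': array([-0.03 , -0.008, -0.023]), 'finger_force': np.float64(0.0), 'grip_width': np.float64(91.88)}
top 50.54893040435556 324.17317332887626 243.66084951432248 [-0.13702235  0.          0.          0.          0.        ] [[0.018, 0.992, -0.123, 365.482], [-1.0, 0.017, -0.012, -77.661], [-0.01, 0.123, 0.992, 1280.219], [0.0, 0.0, 0.0, 1.0]]
side 47.60103386021938 310.5168543901266 238.98391380057163 [0.03338258 0.         0.         0.         0.        ] [[0.88, 0.329, -0.343, 71.407], [-0.475, 0.602, -0.642, -892.689], [-0.004, 0.728, 0.686, 956.363], [0.0, 0.0, 0.0, 1.0]]
```

View pics/top0.png

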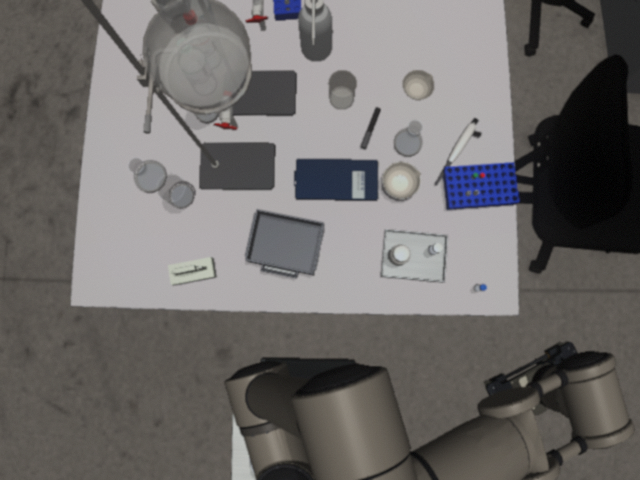

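View pics/side0.png

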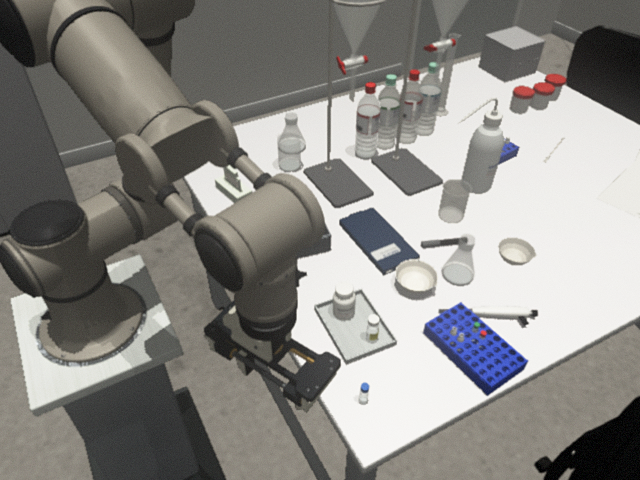

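Top: tote around (285,243) with pocket at its lower edge, rack (191,271), tray (413,256) with bottle (400,254) and vial (435,249), tube (480,288). Side: the bottle (344,300), vial (373,328), tube (363,393). I'll zoom in.

```bash
python3 - <<'E'
import cv2
a=cv2.imread('pics/top0.png')
l=cv2.resize(a[195:305,150:350],None,fx=4,fy=4,interpolation=cv2.INTER_CUBIC)[:, :800]
cv2.imwrite('pics/c1.png',l)
r=cv2.resize(a[220:300,350:500],None,fx=5,fy=5,interpolation=cv2.INTER_CUBIC)
cv2.imwrite('pics/c2.png',r)
E
```

```text
(no output)
```

View pics/c1.png

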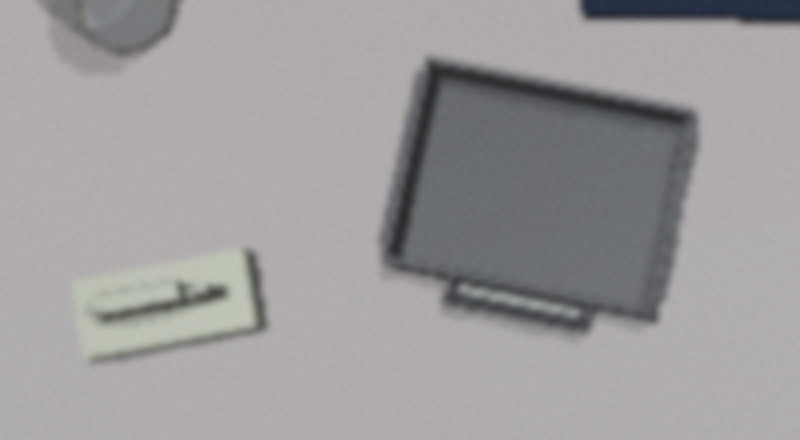

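View pics/c2.png

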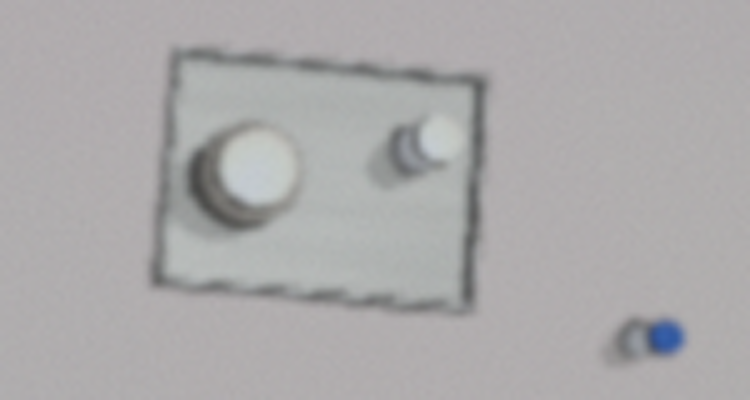

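c1: tote rim corners ≈(428,62),(693,112),(655,318),(385,265), pocket lip ≈(447,300)-(590,330), rack corners ≈(73,280),(248,248),(262,327),(92,360). c2: bottle cap (259,167), vial cap (439,138), tube cap (665,337), tray corners ≈(172,48),(486,75),(470,310),(153,285).

```bash
cat > fit.py <<'E'
from h import *
import pickle
from scipy.optimize import least_squares
c=pickle.load(open('top0.pkl','rb'))
def full(p,o,s): return (np.array(p,float)+.5)/s-.5+np.array(o)
def fit(c,uv,L,x0):
    L=np.array(L,float)
    def T(q): co,s=np.cos(q[2]),np.sin(q[2]); return np.c_[q[0]+co*L[:,0]-s*L[:,1],q[1]+s*L[:,0]+co*L[:,1],L[:,2]]
    r=least_squares(lambda q:(proj(c,T(q))-uv).ravel(),x0,x_scale=[10,10,.1]); return r.x,np.abs(r.fun).max()
def box(a,b,z): # TL,TR,BR,BL in image: +x up, +y left
    return [[a/2,b/2,z],[a/2,-b/2,z],[-a/2,-b/2,z],[-a/2,b/2,z]]
if __name__=='__main__':
    t=full([(428,62),(693,112),(655,318),(385,265)],(150,195),4)
    k=full([(73,280),(248,248),(258,327),(90,360)],(150,195),4)
    y=full([(172,48),(486,75),(470,310),(153,285)],(350,220),5)
    for n,uv,L,g in(('tote',t,box(130,170,55),(500,0,0)),('rack',k,box(50,112,30),(450,300,0)),('tray',y,box(120,160,18),(450,-250,0))):
        print(n,*fit(c,uv,L,g))
    for n,p,z in(('jar',(259,167),84+3),('vial',(439,138),69+3),('tube',(665,337),56)):
        print(n,atz(c,full([p],(350,220),5),z).round(1))
E
python3 fit.py
```

```text
tote [ 5.20251572e+02  3.42915126e+01 -1.71324522e-01] 0.9997953251539116
rack [4.47048799e+02 2.68085376e+02 2.07577301e-01] 0.8566667888706547
tray [ 4.96069776e+02 -2.86485605e+02 -6.96691987e-02] 0.35556916502918057
jar [[ 494.1 -245.6   87. ]]
vial [[ 511.2 -334.8   72. ]]
tube [[ 417.6 -449.    56. ]]
```

```bash
python3 - <<'E'
from fit import *
s=pickle.load(open('side0.pkl','rb'))
im=s['pixels'][...,::-1].copy()
a=np.linspace(0,2*np.pi,25)[:-1]
S=8;o=np.array((310,260));w=np.array((100,75))
b=cv2.resize(im[o[1]:o[1]+w[1],o[0]:o[0]+w[0]],None,fx=S,fy=S,interpolation=cv2.INTER_CUBIC)
for x,y,z,r in((494.1,-245.6,87,19.5),(494.1,-245.6,3,24.5),(511.2,-334.8,72,12.5),(511.2,-334.8,3,12.5)):
    for u in proj(s,np.c_[x+r*np.cos(a),y+r*np.sin(a),a*0+z]): cv2.circle(b,tuple(((u+.5-o)*S).astype(int)),1,(0,0,255),-1)
cv2.imwrite('pics/c3.png',b)
print(totool([494-231,-246+471,0]))
E
```

```text
[ 3.35190820e-01 -8.62617142e-02  1.75978562e-04]
```

View pics/c3.png

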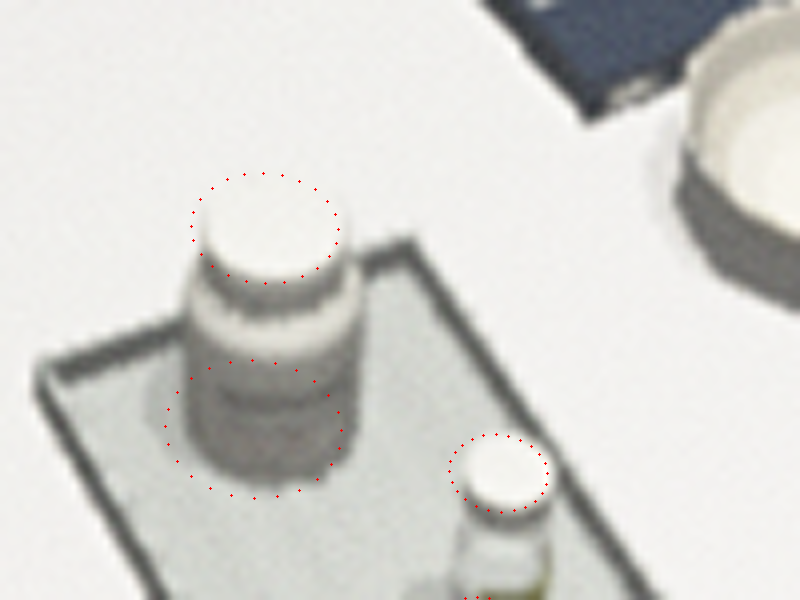

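Side crop: bottle cap centre ≈(272,228) and vial cap ≈(507,474) lie about 1 px (2 mm) right of the prediction, so the two cameras agree. Using jar ≈(495,-246), vial ≈(512,-336).

```bash
python3 -m pendant '{"dp":[[0.055,-0.014,0],[0.11,-0.028,0],[0.165,-0.042,0],[0.22,-0.056,0],[0.275,-0.07,0],[0.336,-0.087,0],[0.336,-0.087,0],[0.336,-0.087,0]],"rotation":[[0,0,0.1],[0,0,0.2],[0,0,0.3],[0,0,0.4],[0,0,0.5],[0,0,0.526],[0,0,0.526],[0,0,0.526]]}' 0.07; python3 -c "
from h import *
o=get_obs();print(o['time'],o['tool_pos'],o['tcp_rot']);print(totool([495,-246,56]-o['tool_pos']))"
```

```text
time: 1.1
tool_pos: [494.1, -245.4, 201.8]
tcp_rot: [-3.142, 0.001, -0.069]
contact_force: [-0.9, 0.7, 0.2]
grip_width: 70.3
finger_force: 0.0
1.1 [ 494.06548863 -245.37652539  201.76242884] [-3.14157456e+00  1.21431075e-03 -6.90804333e-02]
[0.00115232 0.00056012 0.14576113]
```

```bash
python3 -m pendant '{"dp":[[0.001,0,0.04],[0.001,0,0.08],[0.001,0,0.11],[0.001,0,0.13],[0.001,0,0.146],[0.001,0,0.146],[0.001,0,0.146]],"rotation":[[0,0,0],[0,0,0],[0,0,0],[0,0,0],[0,0,0],[0,0,0],[0,0,0]]}' && python3 -m pendant '{"dp":[[0,0,0],[0,0,0],[0,0,0],[0,0,0],[0,0,0],[0,0,0]],"rotation":[[0,0,0],[0,0,0],[0,0,0],[0,0,0],[0,0,0],[0,0,0]]}' 0.02
```

```text
time: 1.98
tool_pos: [495.8, -246.2, 57.0]
tcp_rot: [3.141, -0.001, -0.071]
contact_force: [0.8, -0.2, -0.8]
grip_width: 70.1
finger_force: 0.0
time: 2.72
tool_pos: [495.7, -245.5, 56.4]
tcp_rot: [3.141, -0.0, -0.07]
contact_force: [0.3, -0.6, 2.2]
grip_width: 37.5
finger_force: 30.0
```

```bash
python3 -c "
from h import *
cap('top','t1.png');cap('side','s1.png')
a=cv2.imread('pics/t1.png')[180:320,150:500];b=cv2.imread('pics/s1.png')[240:420,230:480]
cv2.imwrite('pics/m1.png',np.vstack([cv2.resize(a,(700,280)),cv2.resize(b,(700,504))[:310]]))"
python3 -m pendant '{"dp":[[0,0,-0.03],[0,0,-0.06],[0,0,-0.09],[0,0,-0.09]],"rotation":[[0,0,0],[0,0,0],[0,0,0],[0,0,0]]}'; python3 -c "
from h import *
o=get_obs();print(totool([541.5,69.2,147]-o['tool_pos']))"
```

```text
time: 3.32
tool_pos: [496.6, -246.1, 148.1]
tcp_rot: [3.139, -0.004, -0.07]
contact_force: [-0.4, 0.6, -1.0]
grip_width: 37.4
finger_force: 30.0
[ 0.02271382 -0.3177154   0.0004351 ]
```

```bash
python3 -m pendant '{"dp":[[0.003,-0.045,0],[0.007,-0.095,0],[0.01,-0.145,0],[0.014,-0.195,0],[0.017,-0.245,0],[0.02,-0.29,0],[0.023,-0.318,0],[0.023,-0.318,0]],"rotation":[[0,0,0.05],[0,0,0.1],[0,0,0.1],[0,0,0.1],[0,0,0.1],[0,0,0.1],[0,0,0.1],[0,0,0.1]]}' && python3 -m pendant '{"dp":[[0,0,0],[0,0,0.03],[0,0,0.06],[0,0,0.08],[0,0,0.088],[0,0,0.088]],"rotation":[[0,0,0],[0,0,0],[0,0,0],[0,0,0],[0,0,0],[0,0,0]]}'
```

```text
time: 4.32
tool_pos: [539.9, 71.9, 144.5]
tcp_rot: [3.141, 0.003, -0.167]
contact_force: [0.4, -0.7, -1.1]
grip_width: 37.6
finger_force: 30.0
time: 5.08
tool_pos: [541.0, 69.1, 58.3]
tcp_rot: [3.141, -0.0, -0.171]
contact_force: [0.4, 0.1, -1.2]
grip_width: 37.4
finger_force: 30.0
```

```bash
python3 -m pendant '{"dp":[[0,0,0.001],[0,0,0.001]],"rotation":[[0,0,0],[0,0,0]]}' && python3 -m pendant '{"dp":[[0,0,0],[0,0,0],[0,0,0],[0,0,0]],"rotation":[[0,0,0],[0,0,0],[0,0,0],[0,0,0]]}' 0.058 && python3 -m pendant '{"dp":[[0,0,-0.03],[0,0,-0.06],[0,0,-0.09],[0,0,-0.09]],"rotation":[[0,0,0],[0,0,0],[0,0,0],[0,0,0]]}'; python3 -c "
from h import *
o=get_obs();print(totool([512,-336,147]-o['tool_pos']))"
```

```text
time: 5.32
tool_pos: [540.9, 69.9, 57.4]
tcp_rot: [-3.142, -0.0, -0.171]
contact_force: [0.3, 0.6, -0.7]
grip_width: 37.4
finger_force: 30.0
time: 5.82
tool_pos: [540.8, 70.2, 57.2]
tcp_rot: [3.142, -0.0, -0.17]
contact_force: [-0.7, -1.4, -0.6]
grip_width: 58.1
finger_force: 0.0
time: 6.32
tool_pos: [542.3, 70.2, 149.5]
tcp_rot: [-3.141, -0.005, -0.17]
contact_force: [0.4, -0.0, -0.2]
grip_width: 58.0
finger_force: 0.0
[0.03888774 0.4054416  0.0024224 ]
```

```bash
python3 -m pendant '{"dp":[[0.005,0.055,0],[0.01,0.11,0],[0.015,0.165,0],[0.02,0.22,0],[0.026,0.275,0],[0.032,0.33,0],[0.037,0.385,0],[0.039,0.405,0]],"rotation":[[0,0,-0.05],[0,0,-0.1],[0,0,-0.1],[0,0,-0.1],[0,0,-0.1],[0,0,-0.1],[0,0,-0.1],[0,0,-0.1]]}' 0.06 && python3 -m pendant '{"dp":[[0,0,0],[0,0,0]],"rotation":[[0,0,0],[0,0,0]]}'; python3 -c "
from h import *
o=get_obs();print(totool([512,-336,37]-o['tool_pos']))"
```

```text
time: 7.32
tool_pos: [509.4, -338.3, 145.6]
tcp_rot: [-3.141, 0.002, -0.073]
contact_force: [-0.9, 0.2, 0.1]
grip_width: 59.8
finger_force: 0.0
time: 7.58
tool_pos: [510.7, -333.8, 146.8]
tcp_rot: [-3.14, 0.001, -0.069]
contact_force: [-0.1, -0.3, -0.0]
grip_width: 60.3
finger_force: 0.0
[0.0015177  0.00225512 0.10977505]
```

```bash
python3 -c "
from h import *
import pickle
c=cap('top','t1.png');d=cap('side','s1.png');pickle.dump((c,d),open('v1.pkl','wb'))
a=cv2.imread('pics/t1.png')[190:310,150:350];b=cv2.imread('pics/s1.png')[130:400,180:480]
cv2.imwrite('pics/m1.png',np.hstack([cv2.resize(a,(460,276),interpolation=2),np.zeros((276,4,3),np.uint8),cv2.resize(b[:270],(307,276))]))
b=cv2.imread('pics/s1.png')[140:290,190:390];cv2.imwrite('pics/m1.png',np.vstack([cv2.resize(a,(460,276),interpolation=2),cv2.resize(b,(460,320),interpolation=2)]))"
```

```text
(no output)
```

View pics/m1.png

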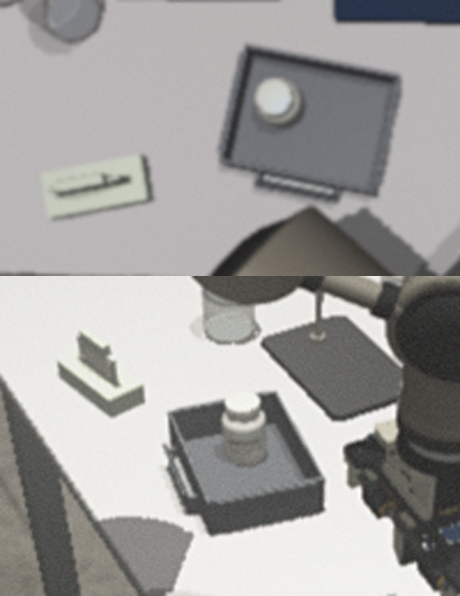

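Bottle stands upright in the tote (top crop (277,100), side crop (242,430)); the rack and holder are now visible in the side view too. On to the vial.

```bash
python3 -m pendant '{"dp":[[0.001,0.001,0.04],[0.001,0.001,0.07],[0.001,0.001,0.095],[0.001,0.001,0.11],[0.001,0.001,0.11],[0.001,0.001,0.11]],"rotation":[[0,0,0],[0,0,0],[0,0,0],[0,0,0],[0,0,0],[0,0,0]]}' && python3 -m pendant '{"dp":[[0,0,0],[0,0,0],[0,0,0],[0,0,0],[0,0,0],[0,0,0]],"rotation":[[0,0,0],[0,0,0],[0,0,0],[0,0,0],[0,0,0],[0,0,0]]}' 0.01 && python3 -m pendant '{"dp":[[0,0,-0.03],[0,0,-0.06],[0,0,-0.1],[0,0,-0.1]],"rotation":[[0,0,0],[0,0,0],[0,0,0],[0,0,0]]}';python3 -c "
from h import *
o=get_obs();t=-.1713;T=np.array([520.3,34.3])+R.from_euler('z',t).as_matrix()[:2,:2]@[15,-35];print(T,totool([*T,137]-o['tool_pos']))"
```

```text
time: 8.43
tool_pos: [512.3, -336.9, 38.4]
tcp_rot: [3.14, -0.002, -0.07]
contact_force: [-0.8, -0.4, 0.1]
grip_width: 60.1
finger_force: 0.0
time: 9.18
tool_pos: [511.6, -336.8, 37.3]
tcp_rot: [3.141, -0.0, -0.07]
contact_force: [0.8, 0.4, -0.2]
grip_width: 21.9
finger_force: 30.0
time: 9.68
tool_pos: [513.1, -338.0, 140.7]
tcp_rot: [3.137, -0.006, -0.07]
contact_force: [0.9, -0.1, -0.1]
grip_width: 21.6
finger_force: 30.0
[529.11423865  -2.74469189] [-0.00755804 -0.33554154  0.0022854 ]
```

```bash
python3 -m pendant '{"dp":[[0,-0.045,0],[-0.002,-0.095,0],[-0.003,-0.145,0],[-0.004,-0.195,0],[-0.006,-0.245,0],[-0.007,-0.295,0],[-0.007,-0.335,0],[-0.007,-0.335,0]],"rotation":[[0,0,0.05],[0,0,0.1],[0,0,0.1],[0,0,0.1],[0,0,0.1],[0,0,0.1],[0,0,0.1],[0,0,0.1]]}' && python3 -m pendant '{"dp":[[0,0,0],[0,0,0.03],[0,0,0.06],[0,0,0.085],[0,0,0.097],[0,0,0.097],[0,0,0.097]],"rotation":[[0,0,0],[0,0,0],[0,0,0],[0,0,0],[0,0,0],[0,0,0],[0,0,0]]}'
```

```text
time: 10.68
tool_pos: [527.3, 0.6, 136.2]
tcp_rot: [-3.141, 0.002, -0.166]
contact_force: [-0.1, -0.5, 0.4]
grip_width: 21.9
finger_force: 30.0
time: 11.55
tool_pos: [528.7, -2.5, 41.0]
tcp_rot: [3.142, -0.001, -0.171]
contact_force: [0.0, -0.4, 0.2]
grip_width: 21.5
finger_force: 30.0
```

```bash
python3 -m pendant '{"dp":[[0,0,0.002],[0,0,0.002],[0,0,0.002]],"rotation":[[0,0,0],[0,0,0],[0,0,0]]}' && python3 -m pendant '{"dp":[[0,0,0],[0,0,0],[0,0,0],[0,0,0]],"rotation":[[0,0,0],[0,0,0],[0,0,0],[0,0,0]]}' 0.042 && python3 -m pendant '{"dp":[[0,0,-0.03],[0,0,-0.06],[0,0,-0.1],[0,0,-0.16],[0,0,-0.16]],"rotation":[[0,0,0],[0,0,0],[0,0,0],[0,0,0],[0,0,0]]}'; python3 - <<'E'
from fit import *
c,d=pickle.load(open('v1.pkl','rb'))
# overlay model of tote/rack/holder on both, magnified
t=[520.25,34.3,-.1713]; k=[447.05,268.1,.2076]
def tr(q,L): L=np.array(L,float); m=R.from_euler('z',q[2]).as_matrix(); return L@m.T+[q[0],q[1],0]
def bx(x0,x1,y0,y1,z): return [[x0,y0,z],[x1,y0,z],[x1,y1,z],[x0,y1,z]]
P=[(tr(t,bx(-65,65,-85,85,55)),(0,0,255)),(tr(t,bx(-65,65,-85,85,0)),(0,0,255)),(tr(t,bx(-74,-65,-42,42,30)),(0,255,255)),
 (tr(k,bx(-25,25,-56,56,30)),(255,0,0)),(tr(k,bx(-3.75,3.75,-40.5,40.5,30)),(0,255,0)),(tr(k,bx(-6,6,-25,25,86)),(0,160,0))]
def ov(c,o,w,S):
    im=np.ascontiguousarray(c['pixels'][o[1]:o[1]+w[1],o[0]:o[0]+w[0],::-1]); b=cv2.resize(im,None,fx=S,fy=S,interpolation=2)
    for L,col in P: cv2.polylines(b,[np.round((proj(c,L)+.5-o)*S).astype(int)],True,col,1)
    return b
cv2.imwrite('pics/o1.png',np.vstack([ov(c,np.array([160,200]),(170,85),4),ov(d,np.array([210,155]),(170,75),4)]))
E
```

```text
time: 11.92
tool_pos: [528.1, -2.0, 38.4]
tcp_rot: [3.141, -0.0, -0.17]
contact_force: [0.1, 1.2, 0.0]
grip_width: 22.3
finger_force: 30.0
time: 12.42
tool_pos: [528.1, -2.0, 38.2]
tcp_rot: [3.142, -0.0, -0.17]
contact_force: [0.5, -0.2, 0.3]
grip_width: 41.8
finger_force: 0.0
time: 13.05
tool_pos: [530.8, -2.4, 203.1]
tcp_rot: [-3.141, -0.01, -0.17]
contact_force: [-1.1, -0.1, -0.3]
grip_width: 41.6
finger_force: 0.0
```

View pics/o1.png

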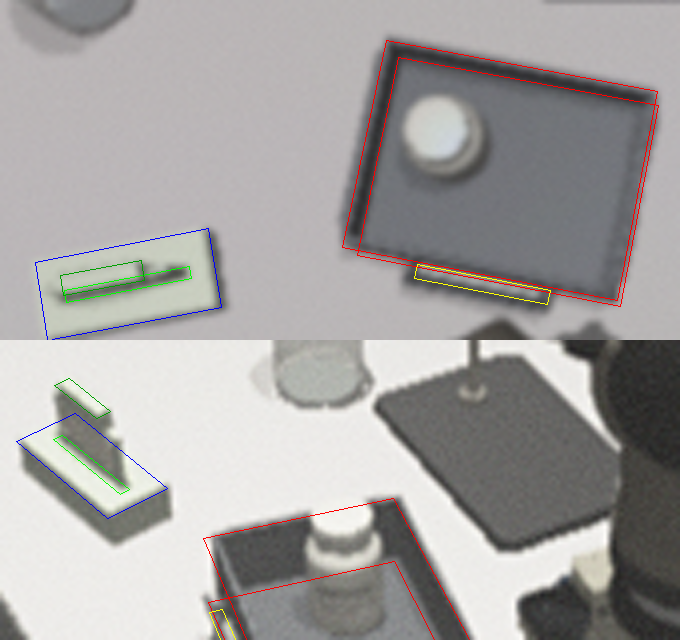

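Overlays fit the tote, pocket, rack and holder to about 1 px in both views. Vial released in the tote; next, the holder.

```bash
python3 -c "
from h import *
o=get_obs();print(totool([447,268,201]-o['tool_pos']))"
```

```text
[-0.12834778 -0.2522783   0.00079968]
```

```bash
python3 -m pendant '{"dp":[[-0.016,-0.032,0],[-0.032,-0.064,0],[-0.048,-0.096,0],[-0.064,-0.128,0],[-0.08,-0.16,0],[-0.096,-0.192,0],[-0.112,-0.224,0],[-0.128,-0.252,0]],"rotation":[[0,0,-0.16],[0,0,-0.32],[0,0,-0.48],[0,0,-0.64],[0,0,-0.8],[0,0,-0.96],[0,0,-1.12],[0,0,-1.28]]}' 0.06 && python3 -m pendant '{"dp":[[0,0,0],[0,0,0],[0,0,0],[0,0,0],[0,0,0],[0,0,0],[0,0,0]],"rotation":[[0,0,-0.16],[0,0,-0.32],[0,0,-0.48],[0,0,-0.64],[0,0,-0.66],[0,0,-0.66],[0,0,-0.66]]}'; python3 -c "
from h import *
o=get_obs();print(o['tcp_rot'],o['joint_positions'].round(2),totool([447,268,58]-o['tool_pos']))"
```

```text
time: 14.05
tool_pos: [443.7, 269.0, 197.2]
tcp_rot: [-3.141, 0.001, 1.115]
contact_force: [-0.2, -0.4, -0.1]
grip_width: 60.5
finger_force: 0.0
time: 14.92
tool_pos: [444.5, 268.0, 198.0]
tcp_rot: [-3.141, 0.0, 1.768]
contact_force: [0.2, -0.5, 0.2]
grip_width: 59.8
finger_force: 0.0
[-3.14132973e+00  1.48588300e-04  1.76800940e+00] [ 0.39  0.33  1.55 -0.    1.26  0.2 ] [-0.00043682  0.0024788   0.14001991]
```

```bash
python3 -m pendant '{"dp":[[0,0.0025,0.03],[0,0.0025,0.06],[0,0.0025,0.09],[0,0.0025,0.11],[0,0.0025,0.13],[0,0.0025,0.14],[0,0.0025,0.14],[0,0.0025,0.14]],"rotation":[[0,0,-0.01],[0,0,-0.01],[0,0,-0.01],[0,0,-0.01],[0,0,-0.01],[0,0,-0.01],[0,0,-0.01],[0,0,-0.01]]}' && python3 -m pendant '{"dp":[[0,0,0],[0,0,0],[0,0,0],[0,0,0],[0,0,0],[0,0,0],[0,0,0]],"rotation":[[0,0,0],[0,0,0],[0,0,0],[0,0,0],[0,0,0],[0,0,0],[0,0,0]]}' 0.004
```

```text
time: 15.92
tool_pos: [447.6, 268.7, 58.9]
tcp_rot: [3.14, -0.0, 1.78]
contact_force: [0.0, 0.2, -0.0]
grip_width: 60.3
finger_force: 0.0
time: 16.8
tool_pos: [447.0, 268.5, 58.2]
tcp_rot: [-3.142, 0.0, 1.78]
contact_force: [-0.3, -0.1, -0.2]
grip_width: 10.9
finger_force: 30.0
```

```bash
python3 -m pendant '{"dp":[[0,0,-0.02],[0,0,-0.04],[0,0,-0.07],[0,0,-0.1],[0,0,-0.1],[0,0,-0.1]],"rotation":[[0,0,0],[0,0,0],[0,0,0],[0,0,0],[0,0,0],[0,0,0]]}' ; python3 -c "
from h import *
o=get_obs();t=-.1713;T=np.array([520.25,34.3])+R.from_euler('z',t).as_matrix()[:2,:2]@[-69.5,0];print(T,totool([*T,158]-o['tool_pos']))"
```

```text
time: 17.55
tool_pos: [446.4, 268.3, 157.2]
tcp_rot: [-3.14, 0.0, 1.78]
contact_force: [-0.6, 0.8, -0.4]
grip_width: 11.2
finger_force: 30.0
[451.7672022   46.14721088] [-0.21838503 -0.04083622 -0.00069079]
```

```bash
python3 -c "
from h import *
import pickle
pickle.dump((cap('top','t2.png'),cap('side','s2.png')),open('v2.pkl','wb'))"
python3 -m pendant '{"dp":[[-0.03,-0.005,0],[-0.065,-0.01,0],[-0.1,-0.018,0],[-0.135,-0.025,0],[-0.17,-0.032,0],[-0.2,-0.038,0],[-0.218,-0.041,0],[-0.218,-0.041,0]],"rotation":[[0,0,0.06],[0,0,0.12],[0,0,0.18],[0,0,0.24],[0,0,0.3],[0,0,0.36],[0,0,0.378],[0,0,0.378]]}' && python3 -m pendant '{"dp":[[0,0,0],[0,0,0.02],[0,0,0.04],[0,0,0.04],[0,0,0.04]],"rotation":[[0,0,0],[0,0,0],[0,0,0],[0,0,0],[0,0,0]]}'
python3 - <<'E'
from fit import *
c3,d3=cap('top'),cap('side');pickle.dump((c3,d3),open('v3.pkl','wb'))
c2,d2=pickle.load(open('v2.pkl','rb'))
print(get_obs()['tool_pos'],get_obs()['tcp_rot'])
f=lambda c,x,y,w,h,S:cv2.resize(np.ascontiguousarray(c['pixels'][y:y+h,x:x+w,::-1]),None,fx=S,fy=S,interpolation=2)
cv2.imwrite('pics/o2.png',np.vstack([np.hstack([f(c2,235,200,100,85,4),f(c3,235,200,100,85,4)]),np.hstack([f(d2,240,190,100,65,4),f(d3,240,190,100,65,4)])]))
E
```

```text
time: 18.65
tool_pos: [451.7, 45.9, 157.3]
tcp_rot: [-3.14, 0.0, 1.4]
contact_force: [0.2, 0.4, -1.1]
grip_width: 11.2
finger_force: 30.0
time: 19.27
tool_pos: [452.5, 47.2, 118.7]
tcp_rot: [3.141, -0.0, 1.403]
contact_force: [0.5, 0.4, 0.1]
grip_width: 11.0
finger_force: 30.0
[452.72551106  46.99524396 119.00078536] [ 3.14001265e+00 -1.15517274e-04  1.40229493e+00]
```

View pics/o2.png

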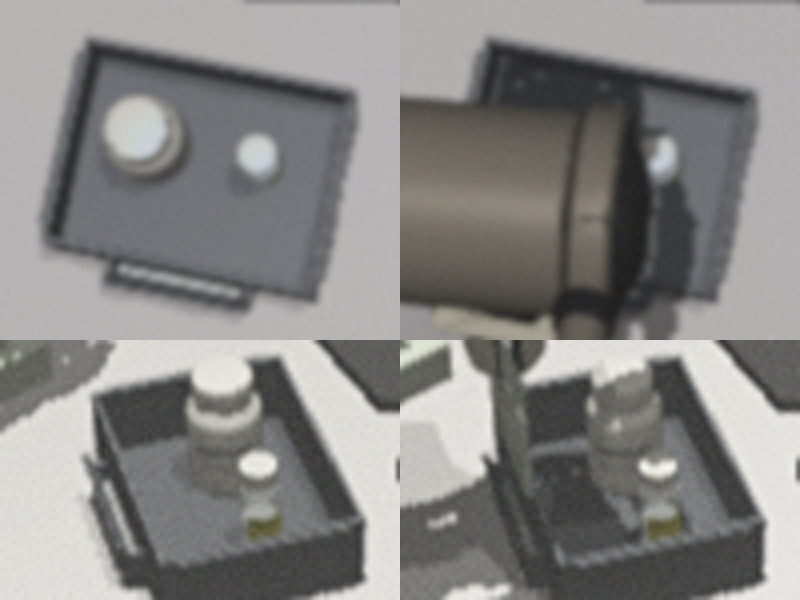

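Both vessels stand upright in the tote. o2 top: rim corners (88,40),(357,93),(318,300),(42,243), bright strip (118,265)-(242,294). Side: rim corners (93,400),(280,358),(365,525),(157,568), strip ≈(104,480)-(136,553), and the holder hanging vertical at (510,420).

```bash
python3 - <<'E'
from fit import *
c,d=pickle.load(open('v2.pkl','rb')); c3,d3=pickle.load(open('v3.pkl','rb'))
t=full([(88,40),(357,93),(318,300),(42,243)],(235,200),4)
s=full([(280,58-40),(365,525-340),(157,568-340),(93,400-340)],(240,190),4)
B=box(130,170,55)
for n,cc,uv in(('top',c,t),('side',d,s)):
    q,e=fit(cc,uv,B,(520,34,-.17)); print(n,q,e, q[:2]+R.from_euler('z',q[2]).as_matrix()[:2,:2]@[-69.5,0])
a=atz(c,full([(118,265),(242,294)],(235,200),4),20);print(a,a.mean(0),np.arctan2(*(a[1]-a[0])[:2]*[1,-1]))
a=atz(d,full([(104,140),(136,213)],(240,190),4),20);print(a,a.mean(0),np.arctan2(*(a[1]-a[0])[:2]*[1,-1]))
# side now: model of holder + tote for nominal, overlay
m=R.from_euler('z',-.1713).as_matrix()
o=np.array([245,170]);S=8;w=(80,75)
b=cv2.resize(np.ascontiguousarray(d3['pixels'][o[1]:o[1]+w[1],o[0]:o[0]+w[0],::-1]),None,fx=S,fy=S,interpolation=2)
def pl(L,col,org): cv2.polylines(b,[np.round((proj(d3,np.array(L,float)@m.T+org)+.5-o)*S).astype(int)],True,col,1)
T=[520.25,34.3,0];H=[452.6,46.7,118.9-50.2]
pl([[-2.5,-38,0],[-2.5,38,0],[-2.5,38,58],[-2.5,-38,58]],(0,255,0),H)
pl([[-6,-25,58],[-6,25,58],[-6,25,78],[-6,-25,78]],(0,255,0),H)
pl([[-65,-85,55],[65,-85,55],[65,85,55],[-65,85,55]],(0,0,255),T)
pl([[-74,-42,30],[-65,-42,30],[-65,42,30],[-74,42,30]],(0,255,255),T)
pl([[-74,-42,20],[-65,-42,20],[-65,42,20],[-74,42,20]],(255,255,0),T)
cv2.imwrite('pics/o3.png',b)
E
```

```text
top [ 5.20397816e+02  3.36735183e+01 -1.80173986e-01] 0.527714862050118 [452.02284569  46.12797015]
side [ 5.23377886e+02  3.20536342e+01 -1.91603564e-01] 0.9144201854120979 [455.14972704  45.28875267]
[[463.16681952  86.88224957  20.        ]
 [446.55008978   9.00128935  20.        ]] [454.85845465  47.94176946  20.        ] -0.21020868269505658
[[463.90007776  86.26518804  20.        ]
 [452.58913635  14.77730628  20.        ]] [458.24460706  50.52124716  20.        ] -0.15692096948759143
```

View pics/o3.png

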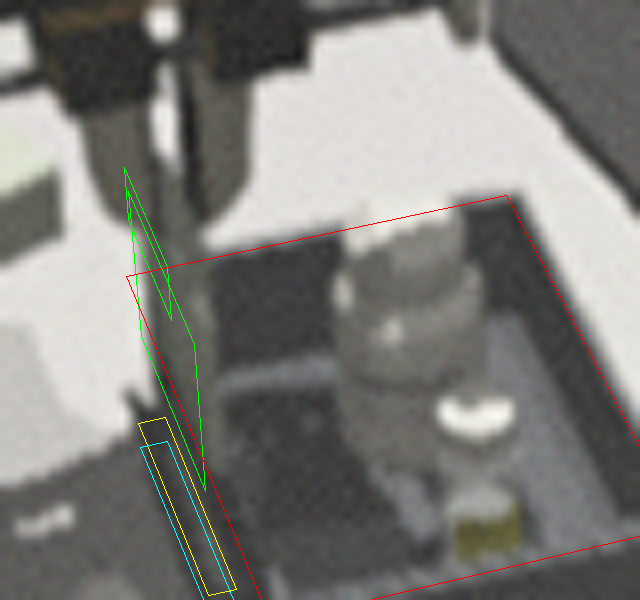

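```bash
python3 -m pendant '{"dp":[[0,-0.002,0],[0,-0.002,0.01],[0,-0.002,0.02],[0,-0.002,0.027],[0,-0.002,0.027],[0,-0.002,0.027]],"rotation":[[0,0,0.008],[0,0,0.008],[0,0,0.008],[0,0,0.008],[0,0,0.008],[0,0,0.008]]}' && python3 -m pendant '{"dp":[[0,0.001,0],[0,0.001,0]],"rotation":[[0,0,0],[0,0,0]]}'&& python3 -m pendant '{"dp":[[0,0.001,0],[0,0.001,0]],"rotation":[[0,0,0],[0,0,0]]}'&& python3 -m pendant '{"dp":[[0,0.001,0],[0,0.001,0]],"rotation":[[0,0,0],[0,0,0]]}'&& python3 -m pendant '{"dp":[[0,0.001,0],[0,0.001,0]],"rotation":[[0,0,0],[0,0,0]]}'
```

```text
time: 20.12
tool_pos: [450.3, 47.0, 91.3]
tcp_rot: [3.141, 0.0, 1.394]
contact_force: [0.6, 0.5, -0.2]
grip_width: 11.2
finger_force: 30.0
time: 20.38
tool_pos: [451.4, 46.9, 91.4]
tcp_rot: [3.141, 0.0, 1.394]
contact_force: [-0.4, -0.0, -0.3]
grip_width: 11.1
finger_force: 30.0
time: 20.62
tool_pos: [452.3, 46.7, 91.3]
tcp_rot: [3.141, 0.0, 1.394]
contact_force: [0.8, -0.1, -1.0]
grip_width: 11.0
finger_force: 30.0
time: 20.88
tool_pos: [453.3, 46.5, 91.2]
tcp_rot: [3.141, 0.0, 1.394]
contact_force: [0.4, 0.0, -1.2]
grip_width: 11.2
finger_force: 30.0
time: 21.12
tool_pos: [454.2, 46.4, 91.2]
tcp_rot: [3.141, 0.0, 1.394]
contact_force: [-0.4, -0.2, -1.0]
grip_width: 10.8
finger_force: 30.0
```

No contact yet; keep feeling for the wall.

```bash
for i in 1; do :; done; python3 -m pendant '{"dp":[[0,0.001,0],[0,0.001,0]],"rotation":[[0,0,0],[0,0,0]]}' | egrep 'pos|force' && python3 -m pendant '{"dp":[[0,0.001,0],[0,0.001,0]],"rotation":[[0,0,0],[0,0,0]]}'| egrep 'pos|force'&& python3 -m pendant '{"dp":[[0,0.001,0],[0,0.001,0]],"rotation":[[0,0,0],[0,0,0]]}'| egrep 'pos|force'
```

```text
tool_pos: [455.2, 46.2, 91.2]
contact_force: [0.3, 0.4, -0.4]
finger_force: 30.0
tool_pos: [456.0, 46.0, 91.2]
contact_force: [0.2, 0.2, -1.2]
finger_force: 30.0
tool_pos: [456.9, 45.9, 91.1]
contact_force: [-1.0, 0.3, -0.5]
finger_force: 30.0
```

```bash
python3 -m pendant '{"dp":[[0,0.001,0],[0,0.001,0]],"rotation":[[0,0,0],[0,0,0]]}' | egrep 'pos|force' && python3 -m pendant '{"dp":[[0,0.001,0],[0,0.001,0]],"rotation":[[0,0,0],[0,0,0]]}'| egrep 'pos|force'
```

```text
tool_pos: [457.8, 45.7, 91.1]
contact_force: [-1.4, 1.0, -0.1]
finger_force: 30.1
tool_pos: [458.7, 45.6, 91.1]
contact_force: [-3.2, 1.1, 1.2]
finger_force: 30.3
```

Wall touched at TCP x ≈ 456.7, so the pocket's middle is near 454.7. Back off 4 mm and go down in steps.

```bash
python3 -m pendant '{"dp":[[0,-0.004,0],[0,-0.004,0],[0,-0.004,0.006],[0,-0.004,0.006]],"rotation":[[0,0,0],[0,0,0],[0,0,0],[0,0,0]]}' | egrep 'pos|rot|force' && python3 -m pendant '{"dp":[[0,0,0.003],[0,0,0.006],[0,0,0.006]],"rotation":[[0,0,0],[0,0,0],[0,0,0]]}'| egrep 'pos|force' && python3 -m pendant '{"dp":[[0,0,0.003],[0,0,0.005],[0,0,0.005]],"rotation":[[0,0,0],[0,0,0],[0,0,0]]}'| egrep 'pos|force'
```

```text
tool_pos: [455.1, 46.1, 84.7]
tcp_rot: [-3.141, 0.0, 1.394]
contact_force: [0.1, 0.3, -1.0]
finger_force: 30.0
tool_pos: [455.0, 46.2, 78.9]
contact_force: [0.6, 0.3, -0.9]
finger_force: 30.0
tool_pos: [455.0, 46.2, 74.0]
contact_force: [-0.5, 0.3, -1.0]
finger_force: 30.0
```

```bash
python3 -m pendant '{"dp":[[0,0,0.003],[0,0,0.006],[0,0,0.006]],"rotation":[[0,0,0],[0,0,0],[0,0,0]]}'| egrep 'pos|force' && python3 -m pendant '{"dp":[[0,0,0.002],[0,0,0.004],[0,0,0.004]],"rotation":[[0,0,0],[0,0,0],[0,0,0]]}'| egrep 'pos|force' && python3 -m pendant '{"dp":[[0,0,0.002],[0,0,0.002],[0,0,0.002]],"rotation":[[0,0,0],[0,0,0],[0,0,0]]}'| egrep 'pos|rot|force'
```

```text
tool_pos: [455.4, 46.2, 68.3]
contact_force: [-0.1, -1.0, 4.1]
finger_force: 30.0
tool_pos: [455.6, 46.1, 64.5]
contact_force: [-0.2, -0.7, 6.7]
finger_force: 30.0
tool_pos: [455.8, 46.1, 62.8]
tcp_rot: [3.14, -0.0, 1.394]
contact_force: [0.3, -1.1, 7.2]
finger_force: 30.0
```

```bash
python3 -m pendant '{"dp":[[0,0,0.001],[0,0,0.001],[0,0,0.001]],"rotation":[[0,0,0],[0,0,0],[0,0,0]]}'| egrep 'pos|force' && python3 -m pendant '{"dp":[[0,0,0.001],[0,0,0.001],[0,0,0.001]],"rotation":[[0,0,0],[0,0,0],[0,0,0]]}'| egrep 'pos|force' && python3 -m pendant '{"dp":[[0,0,0.001],[0,0,0.001],[0,0,0.001]],"rotation":[[0,0,0],[0,0,0],[0,0,0]]}'| egrep 'pos|rot|force'
```

```text
tool_pos: [456.0, 46.1, 62.0]
contact_force: [-0.0, -1.0, 10.3]
finger_force: 30.0
tool_pos: [456.4, 46.0, 61.8]
contact_force: [-2.3, 0.4, 18.2]
finger_force: 30.1
tool_pos: [456.7, 46.1, 61.7]
tcp_rot: [3.137, -0.0, 1.394]
contact_force: [-3.6, -1.4, 25.4]
finger_force: 30.2
```

Firmly on the stop (10 N at 62 mm, then a steep rise). Ease off slightly and take a last look.

```bash
python3 -m pendant '{"dp":[[0,0,-0.001],[0,0,-0.001],[0,0,-0.001],[0,0,-0.001]],"rotation":[[0,0,0],[0,0,0],[0,0,0],[0,0,0]]}'| egrep 'time|pos|rot|force|width'; python3 - <<'E'
from fit import *
d=cap('side');c=cap('top')
f=lambda c,x,y,w,h,S:cv2.resize(np.ascontiguousarray(c['pixels'][y:y+h,x:x+w,::-1]),None,fx=S,fy=S,interpolation=2)
cv2.imwrite('pics/o4.png',np.hstack([f(d,230,160,100,100,5),f(c,235,190,60,100,5)]))
E
```

```text
time: 26.38
tool_pos: [456.4, 46.1, 61.9]
tcp_rot: [3.138, -0.0, 1.394]
contact_force: [-3.2, -0.4, 17.9]
grip_width: 11.2
finger_force: 30.1
```

View pics/o4.png

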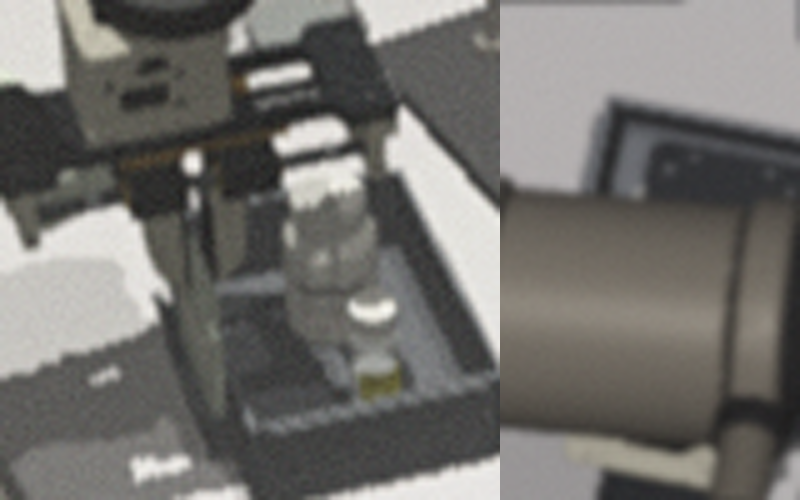

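The side view shows the holder seated upright behind the lip, still gripped at (200,330), with the bottle at (330,250) and vial at (375,350) standing. I'm handing in.

```bash
python3 -c "
from plant import workorder
print(workorder.close_job())"
```

```text
the job is handed in; nothing more can be done
None
```

I handed the job in at about 26 s of the 72 s allowed: the bottle and vial stand upright in the tote, and the label holder is pressed onto the strip's stop with about 18 N and still gripped. The hand-in returned no verdict.

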